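# Hold the bolt head behind the bracket while the nut is run up

### The job

The nut runner is slowly turning the nut on the near side of the jig's bracket and drags the bolt round with it. Lift the flat guard plate up off its two hooks, stand it feet down in the wooden trough and let go of it; then reach down into the narrow gap behind the bracket, grip the bolt's hexagon head and hold it so that it stops turning. Finish while still gripping the head, and do not disturb the other things on the bench.

Things in the scene. Friction and masses are not known exactly. Their poses are not given: they have to be found in the camera images.
- jig: Steel jig fixed to the bench. Origin on the bench straight below the bolt head; z up, x from bracket to rear plate (the bolt's axis), y along the plates. Two upright grey plates, 200 mm long (y +-100), tops 125 mm above the bench: bracket at x -31 to -23 mm, rear plate at x 23 to 31. The gap between, x -23 to 23 (46 mm), is open at top and ends; its floor is 12 mm above the bench.
- hooks (a point): Point midway between the two hooks' seats, 112 mm above the bench, on the jig's x = 0. The hooks are 6 mm round steel, stand out of the rear plate into the gap at jig y -72 and +72 mm and turn up to tips 124 mm above the bench: a hung plate must rise 15 mm to come free.
- runner (a point): Middle of the nut runner on the jig's near side: a black 64 mm cylinder level with the bolt (top 117 mm above the bench) on a base 70 mm wide, reaching from the bracket to jig x = -161 mm. Lower than the plates.
- bolt_head (a point): Steel hexagon head in mid gap, 20 mm across flats, 23 across corners, 20 long along the jig's x. Origin at its centre, 85 mm above the bench, 40 below the plates' tops; x is the bolt's axis. Guard gone, 13 mm are free before and behind it, 57 mm on each side along y up to the hooks. Gripped straight from above, fingers closing along the jig's y, on flats or corners.
- bolt (a joint): Bolt angle, rad, growing as the runner turns it (right-handed about the jig's x); it starts between -0.5 and 0.5; at 0 two flats face along the jig's y. Left alone it turns at about 0.06 rad/s (0.12 N m, stiff geared drive); a 20 to 50 N grip stops it within a second.
- guard: Flat aluminium plate, 8 mm thick, about 220 g, hung upright in the gap. Origin: middle of its lower end; z up, x through the thickness, y along the length (hung: in line with the jig, origin 60 mm above the bench). Two legs (|y| 18 to 58, z 0 to 52 mm) straddle the bolt head where fingers must go; above, a bar (|y| up to 85, z 52 to 75) whose ends rest on the hooks.
- guard_tab (a point): Middle of the part of the guard's grip tab to hold, 100 mm above the guard's origin. The tab stands on the bar's middle: 36 mm along y, 10 mm thick along x, z 75 to 115 mm. Gripped from above, fingers closing along the guard's x.
- trough: Narrow wooden trough fixed to the bench, open on top. Origin on the bench under its middle; x across, y along. Outside 46 x 216 x 45 mm (x, y, z), walls and floor 8 mm thick: inside 30 mm wide, 200 mm long, floor 8 mm above the bench. The guard fits with its length along y, either way round; released, it leans against a wall.
- screwdriver: wooden-handled screwdriver, 160 mm long, lying between jig and trough; origin under its middle; a bystander to leave alone.
- jar: small glass jar with steel cap, 52 mm across, 75 mm high; a bystander to leave alone.
- wrench: steel spanner, 150 mm long, lying flat; a bystander to leave alone.
- ring_box: white ring box, 55 x 55 x 40 mm; a bystander to leave alone.
- collar: steel collar, 44 mm across, 18 mm high; a bystander to leave alone.
- brush: wooden bench brush, 170 mm long, lying flat; a bystander to leave alone.
- cup: open steel cup, 72 mm across, 85 mm high; a bystander to leave alone.
Mind the look-alikes: they are no part of the job. Of the things shaped like the guard, the aluminium one is meant.

How it is judged:
On the way, in this order (a step that is already met when the one before it is completed fails the run):
1. the guard is lifted in the gripper clear of its hooks and of the jig (contact force between guard and the fingers above 1 N and height (world z) of guard above 0.085 m and contact force between guard and jig below 0.1 N), for 0.2 s.
2. the guard stands in the trough, let go of (x of guard in the frame of trough between -0.02 and 0.02 m and y of guard in the frame of trough between -0.05 and 0.05 m and z of guard in the frame of trough below 0.025 m and angle between guard's own z axis and vertical below 0.9 rad and contact force between guard and trough above 0.5 N and contact force between guard and the arm below 0.2 N and contact force between guard and the fingers below 0.2 N and linear speed of guard below 0.03 m/s), for 0.2 s.
At the end, for the whole second after the job is handed in: Fingers grip the bolt head (over 4 N, TCP within 25 mm of its centre) and it turns under 0.012 rad/s; the guard rests released in the trough: lower middle within 20 mm across and 50 mm along of the trough's middle, under 25 mm above the bench, leaning under 0.9 rad (all of step 2 and contact force between the fingers and bolt above 4 N and distance between the grasp point and bolt_head below 0.025 m and velocity of joint bolt between -0.012 and 0.012 rad/s); the arm keeps its last pose, push and grip.
It fails at once if the guard is dropped from well above the trough (height (world z) of guard above 0.1 m and contact force between guard and the fingers below 0.05 N).
It fails at once if a bystander is pushed more than 30 mm out of place (distance of any of screwdriver, jar, wrench, ring_box, collar, brush, cup from where it was at the start of the episode above 0.03 m).
It also fails if it takes over 58 s, if anything falls off the work surface, if the arm or the gripper's body presses on something with over 40 N, if the wrist force passes 120 N, or if a joint passes its speed limit or range.

### The arm

A 7-joint arm with a two-finger parallel gripper is mounted at the origin on the work surface. World frame = base frame: x ahead of the robot, y to its left, z up, the work surface at z = 0. Lengths are in m, angles in rad, forces in N, time in s.
With the tool pointing down it reaches from about 0.425 to 1.025 m from the base axis. Payload 9.4 kg.
Tool frame: the origin (TCP) lies between the finger pads, 19 mm behind the fingertips; this is the grasp point; z points along the fingers, y is the line along which they close (so a half turn about z gives the same grasp; the last joint's range is limited). The gripper opens to 93 mm and grips with 3 to 60 N. Pads are 15 mm wide; open, the fingers measure 128 mm over their backs; the gripper's body (75 mm by 188 mm) begins 65 mm behind the grasp point.
Start: joints at [1.102, 0.599, -0.003, 1.599, 0.002, 0.943, -0.08], TCP at [0.277, -0.67, 0.237] pointing down, gripper open.
Joint ranges: [-2.57, 2.57], [-0.35, 1.97], [-1.29, 1.29], [0.11, 2.56], [-1.05, 4.19], [0.11, 1.86], [-2.63, 2.63]. Speed limits (rad/s): [2.22, 2.22, 3.01, 3.01, 3.14, 3.14, 3.14].

### API

Orientations are given as a rotation vector (axis times angle).
In Python, from rig import ctrl gives the robot as it stands.
- The arm moves only by the tool step_arm, never from a script. Its argument "rows" is a list of rows, each a list of 2 entries, a list of its own where there are three numbers: the shift along the tool's x, y, z in mm, then the turn about the tool's z in rad. A call has 1 to 8 rows; each row shifts and turns the commanded pose from where the row before left it, along the tool's axes as they then stand; what a row does not reach is not made up. A row lasts 1/8 s, in which the tool goes at most 62.5 mm and 10.7 degrees, less where a joint would pass 70% of its speed; a pose out of reach is approached as far as the arm can. A call with a gripper value outside its range is refused whole. "fingers" is the opening, from 0 (shut) to 1 (fully open), set as the call begins (left out, the last holds). The fingers move at their own pace and stop on an object; "newtons" is the grip in N (left out, the last holds). Time passes only in rows, so rows that do not move let the fingers close. It gives the time, the measured TCP pose, the force, the opening and the grip force at its end, in the units of the state.
- ctrl.get_state(): the state, without advancing time (a new reading comes with each control period).
- ctrl.grab_frame(name): name is "side" or "top"; returns (picture, depth): 420x560x3 uint8, blue, green, red; 420x560 float32, m along the optical axis (not along the pixel's ray), 0 where there is no reading.
- ctrl.camera_model(name): a dict with "vertical_fov" (degrees; the focal length in pixels is half the picture's height over the tangent of half this angle, whatever the lens; pixels are square), "cx", "cy" (the principal point, pixels), "T" (4x4, takes a point from camera to world coordinates). Camera axes: x right, y up, looking along -z (the intrinsics and any distortion apply to the point x, -y, -z); pixel columns grow to the right and rows downward; lengths in m; the calibration is good to about 2 mm. A picture is of the moment at which its call begins. camera_model takes no time and is no camera call.
- ctrl.sign_off(): hands the job in; it is judged then, once.
Trained networks look in the newest picture that a camera, given by its name, has taken for a name from the list of things; names that differ only in an ending like _2 or _b are one class to them, and where a whole thing is asked for, a point or a joint stands for the part that bears it (a point fixed in the world has none). Each returns a list of dicts, best first, with "score" (0 to 1); they miss things now and then, are a little off and sometimes report something else, mostly with a low value. They report only what shows in the picture. A call takes as long as a camera call. They do not tell look-alikes from the thing itself.
- ctrl.regions_of(camera, thing): "pixels" (420x560 bool, what is visible of it) and "extent" ([left, top, width, height] in pixels, round what is visible of it).
- ctrl.tip_of(camera, thing): "point" ([column, row] in pixels: a listed point, or the origin of a listed thing).
The state is a dict: "t": time; "joint_pos": joint angles; "joint_velocities": joint speeds; "joint_efforts": joint torques, N m; "tcp_pos": TCP position; "ee_rot": TCP orientation; "contact_force": force on the tool from outside, world axes, zero at the start; "ft_torque": the same for the moment, N m; "grip_width": opening from 0.0 (shut) to 1.0 (fully open); "finger_force": force on a finger pad.
Only numpy, scipy, OpenCV 4.12 (cv2) and the standard library are available. Lean on these libraries where they do the work, as an engineer would, in place of code of your own. Each camera call takes 0.05 s, during which the arm holds its last target. There are 200 camera calls.

## Working session

There is one attempt and no reset: what is moved stays moved. The work goes in short steps, Python scripts to look and compute and a tool call to move; the robot and the scene stay as the last step left them, time stands still between calls to the robot, and variables do not carry over. Pictures are saved under pics/ and viewed, at most 10 in all, crops included, and the job is handed in when it is done.

Besides the shell and the picture viewer there is one more tool, called after "Request:" by a JSON object that holds its "name" and its "arguments", one argument or row to a line. step_arm: Moves the arm, as the interface text tells. Its arguments: {"type":"object","properties":{"rows":{"type":"array","items":{"type":"array"}},"fingers":{"type":"number"},"newtons":{"type":"number"}},"required":["rows"]}

```bash
mkdir -p pics; ls
cat > h.py <<'E'
import numpy as np, cv2, json
from rig import ctrl
def K(n):
    m=ctrl.camera_model(n); f=210/np.tan(np.radians(m["vertical_fov"])/2)
    return f,m["cx"],m["cy"],np.array(m["T"])
def px2w(n,u,v,d):
    f,cx,cy,T=K(n); u,v,d=map(np.asarray,(u,v,d))
    return np.stack([(u-cx)/f*d,-(v-cy)/f*d,-d],-1)@T[:3,:3].T+T[:3,3]
def ray(n,u,v):
    f,cx,cy,T=K(n); r=T[:3,:3]@np.array([(u-cx)/f,-(v-cy)/f,-1]); return T[:3,3],r
def w2px(n,p):
    f,cx,cy,T=K(n); q=(np.asarray(p)-T[:3,3])@T[:3,:3]; return np.stack([cx+f*q[...,0]/-q[...,2],cy-f*q[...,1]/-q[...,2]],-1)
def tri(a,b):
    (o1,r1),(o2,r2)=ray(*a),ray(*b)
    s,*_=np.linalg.lstsq(np.stack([r1,-r2],1),o2-o1,rcond=None)
    p,q=o1+s[0]*r1,o2+s[1]*r2; return (p+q)/2,np.linalg.norm(p-q)
E
python3 - <<'E'
from h import *
for n in ("side","top"):
    im,d=ctrl.grab_frame(n); cv2.imwrite(f"pics/{n}0.png",im); np.save(f"{n}0.npy",d)
    m=ctrl.camera_model(n); print(n,{k:v for k,v in m.items() if k!="T"},np.round(m["T"],3).tolist())
    for t in ("guard_tab","guard","bolt_head","hooks","trough","runner","screwdriver"):
        print(t,[(np.round(r["point"],1).tolist(),round(r["score"],2)) for r in ctrl.tip_of(n,t)[:4]])
print(ctrl.get_state())
E
```

```text
pics
side {'vertical_fov': 47.989160866292366, 'cx': 279.1594469726364, 'cy': 206.93065344248393} [[-0.937, 0.262, -0.229, 0.229], [-0.348, -0.718, 0.603, 0.767], [-0.007, 0.645, 0.764, 1.044], [0.0, 0.0, 0.0, 1.0]]
guard_tab [([385.8, 169.8], 0.98), ([288.2, 127.1], 0.89), ([354.3, 115.1], 0.66)]
guard [([380.3, 191.3], 0.82), ([291.4, 155.0], 0.64), ([356.6, 138.8], 0.57)]
bolt_head [([293.9, 147.5], 0.42)]
hooks [([291.9, 138.1], 0.86)]
trough [([235.1, 270.4], 0.88)]
runner [([326.4, 157.2], 0.76)]
screwdriver [([296.6, 224.4], 0.63)]
top {'vertical_fov': 42.54287126417826, 'cx': 279.7376851134647, 'cy': 202.80825912173592} [[-0.019, 0.982, -0.19, 0.207], [-1.0, -0.02, -0.003, 0.034], [-0.006, 0.189, 0.982, 1.739], [0.0, 0.0, 0.0, 1.0]]
guard_tab [([364.3, 277.5], 0.72), ([366.3, 180.9], 0.67), ([429.4, 234.3], 0.55), ([370.9, 222.4], 0.26)]
guard [([417.9, 241.5], 0.8), ([358.4, 279.3], 0.65), ([361.7, 186.1], 0.62)]
bolt_head [([363.6, 183.3], 0.38)]
hooks [([367.5, 184.7], 0.71), ([370.0, 223.1], 0.69)]
trough [([233.8, 194.0], 0.71)]
runner [([371.3, 220.9], 0.65), ([375.2, 141.6], 0.56)]
screwdriver [([292.3, 225.3], 0.82)]
{'t': 0.8, 'joint_pos': array([ 1.10228958,  0.59926585, -0.00254158,  1.59940767,  0.00177274,
        0.94290331, -0.079789  ]), 'joint_velocities': array([ 0.00041301,  0.00030559, -0.00106713,  0.00081687, -0.00135528,
       -0.00179742,  0.00043665]), 'joint_efforts': array([ 8.24356739e-04, -7.64743853e+01,  1.49729479e+00, -2.52699602e+01,
       -5.22241078e-02,  1.04257945e-02,  1.72384483e-05]), 'tcp_pos': array([ 0.27686917, -0.6700444 ,  0.23743906]), 'ee_rot': array([3.08146802e+00, 6.11594753e-01, 6.05794876e-06]), 'contact_force': array([-0.91930542,  0.42364371, -0.45158549]), 'ft_torque': array([-0.00243464, -0.00773571,  0.00738071]), 'finger_force': 0.0, 'grip_width': 1.0003252353215786}
```

View pics/side0.png

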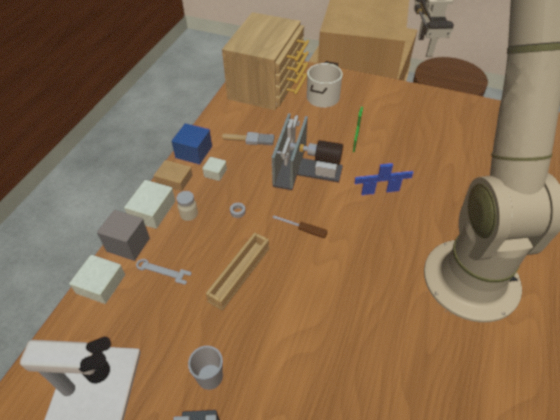

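View pics/top0.png

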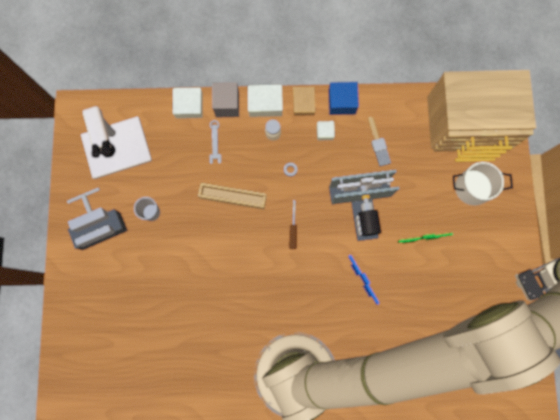

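Run:
```python
from h import *
print("tab",tri(("side",288.2,127.1),("top",366.3,180.9)))
print("hooks",tri(("side",291.9,138.1),("top",367.5,184.7)))
print("guard",tri(("side",291.4,155),("top",361.7,186.1)))
print("trough",tri(("side",235.1,270.4),("top",233.8,194)))
a=cv2.imread("pics/side0.png")[95:205,240:370]; b=cv2.imread("pics/top0.png")[155:245,310:420]
a=cv2.resize(a,(520,440),interpolation=cv2.INTER_CUBIC); b=cv2.resize(b,(538,440),interpolation=cv2.INTER_CUBIC)[:,:280]
b=cv2.resize(cv2.imread("pics/top0.png")[160:215,322:402],(640,440),interpolation=cv2.INTER_CUBIC)
cv2.imwrite("pics/c1.png",cv2.resize(np.hstack([a,b]),(800,304)))
# clouds
V,U=np.mgrid[:420,:560]
for n in("side","top"):
    d=np.load(n+"0.npy"); P=px2w(n,U,V,d); np.save(n+"P.npy",P)
    c=(d>0)
    for t,(s) in {"jig":{"side":(265,105,312,195),"top":(325,165,402,205)},"trough":{"side":(200,228,275,310),"top":(192,178,272,215)}}.items():
        x0,y0,x1,y1=s[n]; Q=P[y0:y1,x0:x1][c[y0:y1,x0:x1]]
        print(n,t,"zhist",np.histogram(Q[:,2],bins=np.arange(-.02,.2,.01))[0])
        lo,hi=(.117,.133) if t=="jig" else (.037,.053)
        q=Q[(Q[:,2]>lo)&(Q[:,2]<hi)][:,:2].astype(np.float32)
        if len(q)>10: r=cv2.minAreaRect(q); print(len(q),r,q.mean(0))
```

```text
tab (array([ 0.57533427, -0.22388824,  0.15499536]), np.float64(0.002256375623960059))
hooks (array([ 0.5709391 , -0.23534408,  0.10625959]), np.float64(0.004739582663194831))
guard (array([ 0.57446193, -0.22694791,  0.04613371]), np.float64(0.016084009631619274))
trough (array([0.57377639, 0.18871152, 0.00478573]), np.float64(0.00031971505932900426))
side jig zhist [   0 1408  894  465   53   61   60   56   80   92  151  153  109  155
  309   91   16   16   16   32    0]
409 ((0.5706802606582642, -0.22815164923667908), (0.06360487639904022, 0.2053956240415573), 6.335373878479004) [ 0.5692588  -0.21563475]
side trough zhist [   0 3290 1474  269  268  310  506    1    0    0    0    0    0    0
    0    0    0    0    0    0    0]
630 ((0.5599320530891418, 0.1908237338066101), (0.21777065098285675, 0.04883664846420288), 78.88021850585938) [0.56030864 0.19650494]
top jig zhist [ 11 624 722 210  49  41  50  59  80  88 114 153 115 156 369 137  20  10
  12  38   1]
487 ((0.5751062631607056, -0.22392526268959045), (0.06432370096445084, 0.19907978177070618), 6.160364151000977) [ 0.57463694 -0.22229406]
top trough zhist [  21  924 1246  222   71  123  310   36    0    0    0    0    0    0
    0    0    0    0    0    0    0]
399 ((0.5646402835845947, 0.19311702251434326), (0.21638287603855133, 0.04768514633178711), 78.7886734008789) [0.56353813 0.19111925]
```

View pics/c1.png

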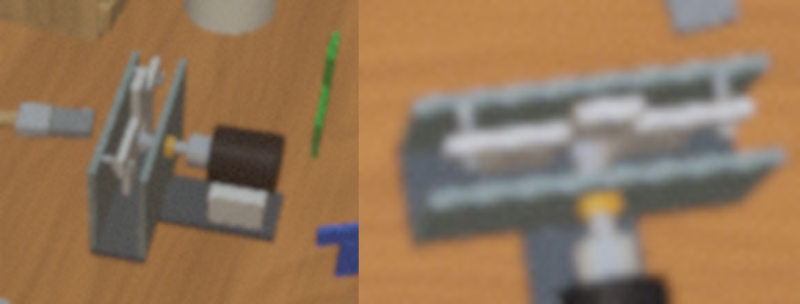

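Side view (crop left): the aluminium guard hangs in the jig (side 291,150; top 364,184). Look-alikes are blue (side 385,180) and green (side 358,130), both lying free on the bench. The hung aluminium one fits the description, and the enlarged crop confirms it. The two depth clouds put the jig centre near (0.573, -0.226) at yaw +6.2° with a 64x200 mm footprint, as specified. The trough is near (0.562, 0.192) at yaw -11.2°.

Request:
{"name": "step_arm", "arguments": {
  "rows": [
    [[44.4,-29.8,0],0],
    [[44.4,-29.8,0],0],
    [[44.4,-29.8,0],0],
    [[44.4,-29.8,0],0],
    [[44.4,-29.8,0],0],
    [[44.4,-29.8,0],0],
    [[44.4,-29.8,0],0],
    [[44.4,-29.8,0],0]
  ],
  "fingers": 1,
  "newtons": 30
}}

```text
t: 1.8
tcp_pos: [0.515, -0.3127, 0.2377]
ee_rot: [3.081, 0.611, 0.001]
contact_force: [0.4, 0.2, -0.5]
grip_width: 0.999
finger_force: 0.0
```

Request:
{"name": "step_arm", "arguments": {
  "rows": [
    [[44.4,-29.8,0],0],
    [[44.4,-29.8,0],0],
    [[0,0,0],-0.18],
    [[0,0,0],-0.18],
    [[0,0,0],-0.18],
    [[0,0,0],-0.18],
    [[0,0,0],-0.18],
    [[0,0,0],-0.18]
  ]
}}

```text
t: 2.8
tcp_pos: [0.5734, -0.2252, 0.2375]
ee_rot: [2.322, 2.115, 0.0]
contact_force: [0.3, 0.1, -0.7]
grip_width: 1.0
finger_force: 0.0
```

Request:
{"name": "step_arm", "arguments": {
  "rows": [
    [[0,0,0],-0.18],
    [[0,0,0],-0.027],
    [[0,0,0],0]
  ]
}}

```text
t: 3.18
tcp_pos: [0.5733, -0.2252, 0.2374]
ee_rot: [-2.102, -2.334, 0.0]
contact_force: [0.6, 0.2, -0.4]
grip_width: 0.999
finger_force: 0.0
```

Run:
```python
from h import *
s=ctrl.get_state(); p=s["tcp_pos"]; out=[]
for n,t,w in(("side",(288,125),50),("top",(366,182),50)):
    im,d=ctrl.grab_frame(n)
    im=cv2.resize(im,None,fx=4,fy=4,interpolation=cv2.INTER_CUBIC)
    for q,c in((p,(0,0,255)),([p[0],p[1],.16],(0,255,0)),([p[0],p[1],.218],(255,0,255))):
        u=w2px(n,np.array(q)); cv2.drawMarker(im,tuple(int(4*x+2) for x in u),c,cv2.MARKER_CROSS,14,1)
    x,y=t; out.append(im[4*(y-w):4*(y+w),4*(x-w):4*(x+w)])
cv2.imwrite("pics/c2.png",np.hstack(out))
```

```text
(no output)
```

View pics/c2.png

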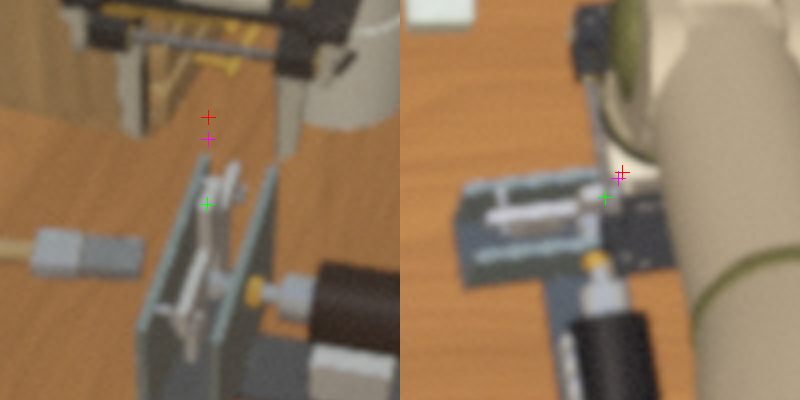

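Side crop: the fingertips (135,130 and 285,158) straddle the projected tip centre (208,140), and the tab point (207,203) lies on the tab. In the top view the tab is at (593,197) against green (605,197), which is under 3 mm off. Aligned, so I descend and grip.

Request:
{"name": "step_arm", "arguments": {
  "rows": [
    [[0,0,30],0],
    [[0,0,30],0],
    [[0,0,17],0],
    [[0,0,0],0]
  ]
}}

```text
t: 3.78
tcp_pos: [0.573, -0.2248, 0.1595]
ee_rot: [-2.097, -2.336, 0.001]
contact_force: [0.3, 0.6, 0.4]
grip_width: 1.001
finger_force: 0.0
```

Request:
{"name": "step_arm", "arguments": {
  "rows": [
    [[0,0,0],0],
    [[0,0,0],0],
    [[0,0,0],0],
    [[0,0,0],0],
    [[0,0,0],0],
    [[0,0,0],0],
    [[0,0,0],0],
    [[0,0,0],0]
  ],
  "fingers": 0,
  "newtons": 35
}}

```text
t: 4.78
tcp_pos: [0.5734, -0.2251, 0.1604]
ee_rot: [-2.098, -2.338, 0.0]
contact_force: [-0.2, 0.3, 0.3]
grip_width: 0.189
finger_force: 0.0
```

Request:
{"name": "step_arm", "arguments": {
  "rows": [
    [[0,0,0],0],
    [[0,0,0],0],
    [[0,0,0],0],
    [[0,0,0],0]
  ]
}}

```text
t: 5.28
tcp_pos: [0.5734, -0.2251, 0.1604]
ee_rot: [-2.098, -2.338, 0.0]
contact_force: [0.4, -0.5, -0.1]
grip_width: 0.106
finger_force: 35.0
```

Request:
{"name": "step_arm", "arguments": {
  "rows": [
    [[0,0,-6],0],
    [[0,0,-6],0],
    [[0,0,-8],0],
    [[0,0,0],0]
  ]
}}

```text
t: 5.78
tcp_pos: [0.5738, -0.2252, 0.1813]
ee_rot: [2.098, 2.337, 0.001]
contact_force: [0.1, -0.2, -1.5]
grip_width: 0.102
finger_force: 35.0
```

Request:
{"name": "step_arm", "arguments": {
  "rows": [
    [[0,0,-15],0],
    [[0,0,-20],0],
    [[0,0,-25],0],
    [[0,0,-30],0],
    [[0,0,0],0],
    [[0,0,0],0]
  ]
}}

```text
t: 6.52
tcp_pos: [0.5729, -0.2251, 0.27]
ee_rot: [-2.098, -2.338, 0.001]
contact_force: [-0.9, 1.1, -1.7]
grip_width: 0.103
finger_force: 35.0
```

Run:
```python
from h import *
print(ctrl.get_state())
a,da=ctrl.grab_frame("side"); b,db=ctrl.grab_frame("top")
for n in("side","top"):
    for t in ("guard_tab","guard","trough","bolt_head"):
        print(n,t,[(np.round(r["point"],1).tolist(),round(r["score"],2)) for r in ctrl.tip_of(n,t)[:4]])
p=ctrl.get_state()["tcp_pos"]; print("tcp px",w2px("side",p),w2px("top",p))
V,U=np.mgrid[:420,:560]
for n,d,s in(("side",da,(200,228,275,310)),("top",db,(192,178,272,215))):
    x0,y0,x1,y1=s; Q=px2w(n,U,V,d)[y0:y1,x0:x1].reshape(-1,3)
    q=Q[(Q[:,2]>.036)&(Q[:,2]<.054)]; print(n,cv2.minAreaRect(q[:,:2].astype(np.float32)),np.median(q[:,2]))
A=cv2.resize(a[60:210,230:380],(500,500),interpolation=cv2.INTER_CUBIC)
B=cv2.resize(b[150:240,320:410],(300,300),interpolation=cv2.INTER_CUBIC); B=np.vstack([B,np.zeros((200,300,3),np.uint8)])
cv2.imwrite("pics/c3.png",np.hstack([A,B]))
```

```text
{'t': 6.525, 'joint_pos': array([ 0.55467194,  0.45861963, -0.39413428,  1.8072811 ,  0.21574304,
        0.91857143,  0.17333923]), 'joint_velocities': array([-0.00185993,  0.01509708,  0.00258964,  0.01102588,  0.00068839,
       -0.0005162 ,  0.00107769]), 'joint_efforts': array([-2.33217201e-02, -6.56220961e+01, -4.35472324e+00, -2.55273342e+01,
       -6.72949129e-02,  2.95214995e-02,  1.00149756e-02]), 'tcp_pos': array([ 0.57292963, -0.22507994,  0.27000341]), 'ee_rot': array([-2.09802848e+00, -2.33770668e+00,  6.78896366e-04]), 'contact_force': array([-0.8579662 ,  1.05360809, -1.68168052]), 'ft_torque': array([-0.00504688, -0.11749578, -0.01041468]), 'finger_force': 34.9986469745636, 'grip_width': 0.10266571679617106}
side guard_tab [([384.4, 167.3], 0.69), ([239.8, 275.0], 0.68), ([291.2, 94.6], 0.61), ([356.9, 114.3], 0.57)]
side guard [([378.6, 188.1], 0.8), ([293.8, 126.8], 0.61), ([356.7, 141.2], 0.51), ([250.1, 139.8], 0.37)]
side trough [([238.6, 275.8], 0.89)]
side bolt_head [([290.0, 146.0], 0.68)]
top guard_tab [([371.5, 171.4], 0.7), ([365.1, 277.5], 0.59)]
top guard [([358.5, 279.9], 0.6), ([366.3, 178.2], 0.56), ([289.9, 171.7], 0.53)]
top trough [([232.8, 197.8], 0.68)]
top bolt_head [([361.9, 185.1], 0.44)]
tcp px [289.7768047  93.9257219] [372.88970975 171.74456426]
side ((0.559363842010498, 0.1902814507484436), (0.21815583109855652, 0.04866161569952965), 78.84706115722656) 0.04220493129610481
top ((0.5643903613090515, 0.19257543981075287), (0.21641451120376587, 0.04764635115861893), 79.37007904052734) 0.04414187542571879
```

View pics/c3.png

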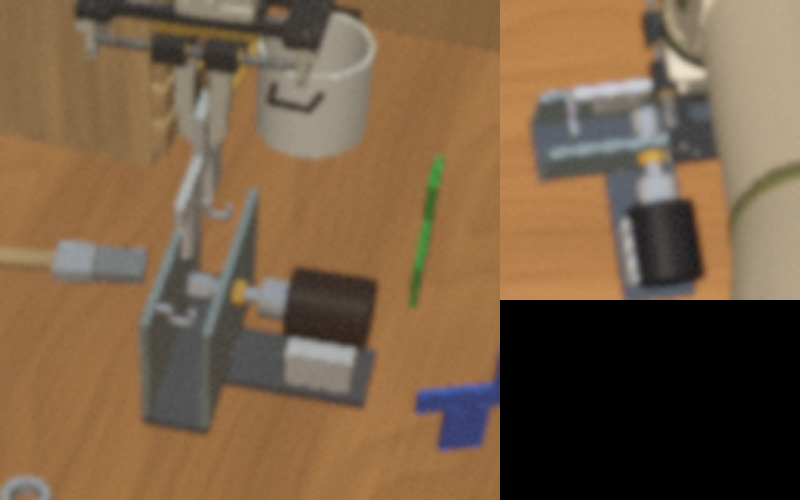

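The guard is lifted, hanging straight in the fingers (crop 205,140), and the bolt head is visible at (203,285). The network's tab point agrees with the TCP within 1.5 px. Next I carry it to the trough.

Request:
{"name": "step_arm", "arguments": {
  "rows": [
    [[15,1.2,0],0],
    [[30,2.5,0],0],
    [[45,3.7,0],0],
    [[45,3.7,0],0],
    [[45,3.7,0],0],
    [[45,3.7,0],0],
    [[45,3.7,0],0],
    [[45,3.7,0],0]
  ]
}}

```text
t: 8.02
tcp_pos: [0.5645, 0.0934, 0.2706]
ee_rot: [-2.097, -2.339, -0.001]
contact_force: [0.3, 0.0, -1.9]
grip_width: 0.106
finger_force: 35.0
```

Request:
{"name": "step_arm", "arguments": {
  "rows": [
    [[45,3.7,0],0],
    [[35,2.9,0],0],
    [[20,1.7,0],0],
    [[0,0,0],0.1],
    [[0,0,0],0.1],
    [[0,0,0],0.1],
    [[0,0,0],0],
    [[0,0,0],0]
  ]
}}

```text
t: 9.02
tcp_pos: [0.5625, 0.191, 0.2704]
ee_rot: [2.422, 2.001, -0.0]
contact_force: [0.5, -0.4, -1.6]
grip_width: 0.105
finger_force: 35.0
```

Run:
```python
from h import *
s=ctrl.get_state(); p=s["tcp_pos"]; r=s["ee_rot"]; print(p,r,"yaw",np.degrees(2*np.arctan2(r[1],r[0])),s["finger_force"]); out=[]
for n,t in(("side",(238,235)),("top",(232,190))):
    im,d=ctrl.grab_frame(n)
    for t2 in("guard","guard_tab","trough"): print(n,t2,[(np.round(r["point"],1).tolist(),round(r["score"],2)) for r in ctrl.tip_of(n,t2)[:4]])
    print(w2px(n,p),w2px(n,p-[0,0,.1]))
    im=cv2.resize(im,None,fx=4,fy=4,interpolation=cv2.INTER_CUBIC)
    psi=np.radians(78.9); ty=np.array([np.cos(psi),np.sin(psi)]); tx=np.array([ty[1],-ty[0]])
    for sx,sy in((-1,-1),(1,-1),(1,1),(-1,1)):
        q=np.array([.562,.1915])+sx*.023*tx+sy*.108*ty; u=w2px(n,np.array([*q,.045])); cv2.drawMarker(im,tuple(int(4*x+2) for x in u),(0,0,255),cv2.MARKER_CROSS,14,1)
    for z in(.108,.008): cv2.drawMarker(im,tuple(int(4*x+2) for x in w2px(n,np.array([p[0],p[1],z]))),(0,255,0),cv2.MARKER_CROSS,14,1)
    x,y=t; out.append(im[4*y-300:4*y+300,4*x-200:4*x+200])
cv2.imwrite("pics/c4.png",np.hstack(out))
```

```text
[0.56254211 0.19100413 0.27040134] [ 2.42205415e+00  2.00060592e+00 -3.24991895e-04] yaw 79.11310902681005 34.99862730503082
side guard [([357.5, 141.4], 0.68), ([380.6, 190.4], 0.63), ([235.5, 237.5], 0.57)]
side guard_tab [([386.4, 166.0], 0.86), ([234.1, 206.3], 0.79), ([358.0, 115.6], 0.42)]
side trough [([238.2, 272.7], 0.8)]
[229.74840875 205.81183804] [233.49551322 233.77613806]
top guard [([419.5, 238.7], 0.68)]
top guard_tab [([363.4, 281.1], 0.71)]
top trough []
[224.45648424 178.50604127] [228.04896738 186.34277697]
```

View pics/c4.png

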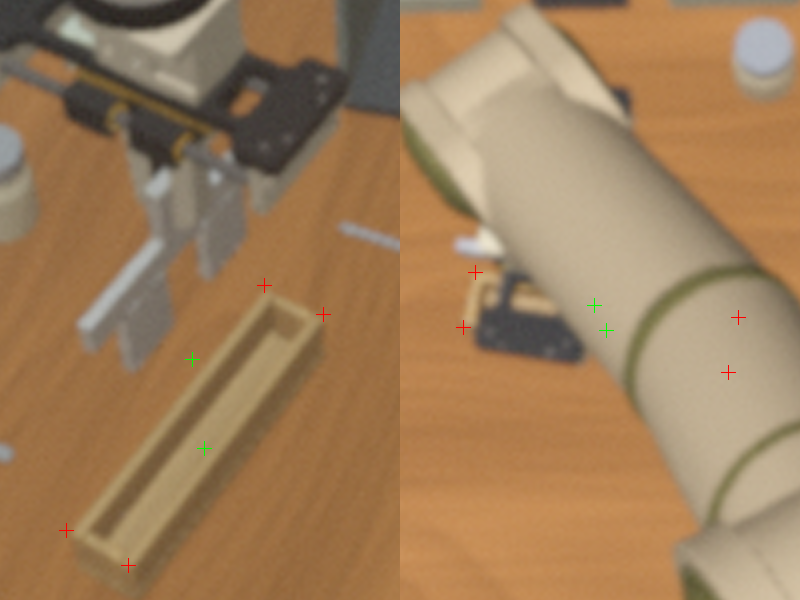

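Side crop: the guard is upright over the trough (about 150,280). The rim corners (272,292 / 325,322 / 78,535 / 135,572) sit about 8 px from my projections, so I lower to just above the rim and compare directly.

Request:
{"name": "step_arm", "arguments": {
  "rows": [
    [[0,0,20],0],
    [[0,0,30],0],
    [[0,0,30],0],
    [[0,0,25],0],
    [[0,0,5],0],
    [[0,0,0],0],
    [[0,0,0],0]
  ]
}}

```text
t: 10.3
tcp_pos: [0.5632, 0.1914, 0.1615]
ee_rot: [2.424, 1.998, 0.002]
contact_force: [0.2, 0.1, -1.6]
grip_width: 0.105
finger_force: 35.0
```

Run:
```python
from h import *
s=ctrl.get_state(); p=s["tcp_pos"]; print(p)
psi=np.radians(78.9); ty=np.array([np.cos(psi),np.sin(psi)]); tx=np.array([ty[1],-ty[0]])
V,U=np.mgrid[:420,:560]
n="side"; im,d=ctrl.grab_frame(n)
P=px2w(n,U,V,d); Q=P[170:320,180:290].reshape(-1,3)
L=np.stack([(Q[:,:2]-p[:2])@tx,(Q[:,:2]-p[:2])@ty,Q[:,2]],1)*1000
g=L[(L[:,2]>62)&(L[:,2]<125)&(abs(L[:,1])<90)&(abs(L[:,0])<25)]
print("guard x pct (face)",len(g),np.percentile(g[:,0],[5,25,50,75,95]),"y",np.percentile(g[:,1],[2,98]))
b=g[(g[:,2]<103)]; print("bar/legs",np.percentile(b[:,0],[5,25,50,75,95]))
w=L[(L[:,2]>36)&(L[:,2]<54)&(abs(L[:,0])<40)&(abs(L[:,1])<130)]; print("rim x",np.histogram(w[:,0],bins=np.arange(-40,41,4)),"y",np.percentile(w[:,1],[1,99]))
im=cv2.resize(im[180:320,175:300],None,fx=4,fy=4,interpolation=cv2.INTER_CUBIC); cv2.imwrite("pics/c5.png",im)
```

```text
[0.56320882 0.19144868 0.16146879]
guard x pct (face) 380 [-7.46855667 -6.72276848 -6.07398873 -5.4446467  -1.85570894] y [-53.73158147  82.81222159]
bar/legs [-7.33076944 -6.63821775 -5.95745106 -5.30184801 -0.94503176]
rim x (array([  0,   0,   0, 107, 130,  53,  13,   8,   6,   7,   8,   6,  13,
        72,  47,   5,   0,   0,   0,   0]), array([-40, -36, -32, -28, -24, -20, -16, -12,  -8,  -4,   0,   4,   8,
        12,  16,  20,  24,  28,  32,  36,  40])) y [-106.58226734  107.0996939 ]
```

View pics/c5.png

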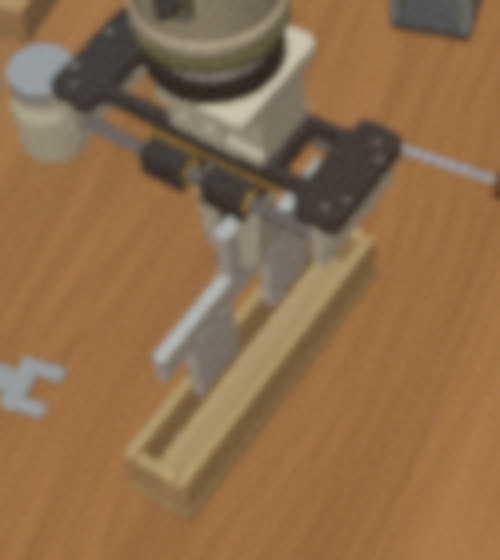

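Relative to the held guard, the trough centre is about 1.5 mm off across and about 0 along, well inside the ±11 mm fit. The picture shows the guard parallel to the trough and over its opening (guard 200,350, trough rim 130,460 to 370,240). Lowering.

Request:
{"name": "step_arm", "arguments": {
  "rows": [
    [[0,-1.5,10],0],
    [[0,0,15],0],
    [[0,0,15],0],
    [[0,0,8],0],
    [[0,0,0],0],
    [[0,0,0],0]
  ]
}}

```text
t: 11.1
tcp_pos: [0.5613, 0.1916, 0.1125]
ee_rot: [2.424, 1.998, 0.0]
contact_force: [-0.2, -1.4, -0.5]
grip_width: 0.108
finger_force: 35.0
```

Request:
{"name": "step_arm", "arguments": {
  "rows": [
    [[0,0,2],0],
    [[0,0,2],0],
    [[0,0,0],0],
    [[0,0,0],0]
  ]
}}

```text
t: 11.6
tcp_pos: [0.5612, 0.1914, 0.1085]
ee_rot: [2.424, 1.998, 0.0]
contact_force: [0.9, 0.1, -1.9]
grip_width: 0.103
finger_force: 35.0
```

Request:
{"name": "step_arm", "arguments": {
  "rows": [
    [[0,0,0],0],
    [[0,0,0],0],
    [[0,0,0],0],
    [[0,0,0],0],
    [[0,0,0],0],
    [[0,0,0],0],
    [[0,0,0],0],
    [[0,0,0],0]
  ],
  "fingers": 1
}}

```text
t: 12.6
tcp_pos: [0.5612, 0.1915, 0.1084]
ee_rot: [-2.424, -1.998, 0.0]
contact_force: [-0.4, 0.0, 0.0]
grip_width: 0.915
finger_force: 0.0
```

Request:
{"name": "step_arm", "arguments": {
  "rows": [
    [[0,0,0],0],
    [[0,0,0],0],
    [[0,0,-10],0],
    [[0,0,-20],0],
    [[0,0,-40],0],
    [[0,0,-40],0],
    [[0,0,-30],0],
    [[0,0,0],0]
  ]
}}

```text
t: 13.6
tcp_pos: [0.5622, 0.1919, 0.2514]
ee_rot: [2.423, 1.997, 0.007]
contact_force: [0.1, 0.3, -0.6]
grip_width: 1.001
finger_force: 0.0
```

Request:
{"name": "step_arm", "arguments": {
  "rows": [
    [[-30,6.7,0],0],
    [[-50,11.1,0],0],
    [[-55,12.2,0],0],
    [[-55,12.2,0],0],
    [[-55,12.2,0],0],
    [[-55,12.2,0],0],
    [[-55,12.2,0],0],
    [[-52.6,11.6,0],0]
  ],
  "fingers": 0.62
}}

```text
t: 14.6
tcp_pos: [0.5714, -0.2278, 0.2476]
ee_rot: [-2.424, -1.997, 0.001]
contact_force: [0.5, 0.1, 0.3]
grip_width: 0.62
finger_force: 0.0
```

Request:
{"name": "step_arm", "arguments": {
  "rows": [
    [[0,0,0],0.18],
    [[0,0,0],0.18],
    [[0,0,0],0.18],
    [[0,0,0],0.18],
    [[0,0,0],0.18],
    [[0,0,0],0.18],
    [[0,0,0],0.18],
    [[0,0,0],0.01]
  ]
}}

```text
t: 15.6
tcp_pos: [0.5718, -0.2255, 0.2476]
ee_rot: [-3.137, -0.173, 0.002]
contact_force: [0.6, -0.6, 0.3]
grip_width: 0.623
finger_force: 0.0
```

Run:
```python
from h import *
s=ctrl.get_state(); p=s["tcp_pos"]; r=s["ee_rot"]; print(p,"yaw",np.degrees(2*np.arctan2(r[1],r[0])),s["grip_width"],s["joint_pos"])
out=[]
V,U=np.mgrid[:420,:560]
for n,t in(("side",(291,150)),("top",(366,182))):
    im,d=ctrl.grab_frame(n); P=px2w(n,U,V,d)
    print(n,[(np.round(r["point"],1).tolist(),round(r["score"],2)) for r in ctrl.tip_of(n,"bolt_head")[:3]],w2px(n,np.array([p[0],p[1],.085])))
    if n=="side":
        Q=P[100:200,260:315].reshape(-1,3); q=Q[(Q[:,2]>.117)&(Q[:,2]<.133)]; print(cv2.minAreaRect(q[:,:2].astype(np.float32)),np.median(q[:,2]))
        for t2 in("guard","guard_tab"): print(t2,[(np.round(r["point"],1).tolist(),round(r["score"],2)) for r in ctrl.tip_of(n,t2)[:4]])
        tr=cv2.resize(im[200:310,195:285],(360,440),interpolation=cv2.INTER_CUBIC)
    im=cv2.resize(im,None,fx=4,fy=4,interpolation=cv2.INTER_CUBIC)
    cv2.drawMarker(im,tuple(int(4*x+2) for x in w2px(n,np.array([p[0],p[1],.085]))),(0,255,0),cv2.MARKER_CROSS,14,1)
    if n=="side": x,y=t; out.append(im[4*y-260:4*y+180,4*x-220:4*x+220])
cv2.imwrite("pics/c6.png",np.hstack(out+[tr]))
```

```text
[ 0.57176932 -0.22554067  0.2476413 ] yaw -353.703659376686 0.6225378460840753 [ 0.27172195  0.45501795  0.01654356  1.85133078 -0.00921094  0.83672703
 -1.16814153]
side [([290.5, 148.3], 0.48)] [289.68584205 145.26655399]
((0.5705464482307434, -0.22367948293685913), (0.06317904591560364, 0.1988958865404129), 6.0378217697143555) 0.12274143887326061
guard [([241.8, 273.4], 0.73), ([381.8, 190.0], 0.58), ([357.3, 138.7], 0.44), ([289.8, 141.0], 0.39)]
guard_tab [([354.7, 119.8], 0.68), ([385.8, 164.5], 0.68), ([236.8, 250.2], 0.67)]
top [([364.7, 182.9], 0.53), ([229.7, 190.1], 0.34)] [363.44931649 186.75647638]
```

View pics/c6.png

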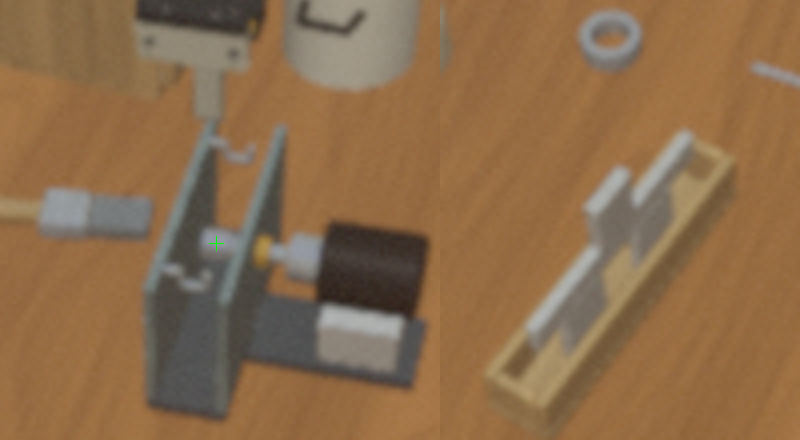

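The right crop shows the guard standing upright in the trough (610,220). The left crop shows the bolt head at (218,243), right under the projected TCP (216,243). Now I descend into the gap.

Request:
{"name": "step_arm", "arguments": {
  "rows": [
    [[1,-1.2,30],0],
    [[0,0,30],0],
    [[0,0,25],0],
    [[0,0,15],0],
    [[0,0,10],0],
    [[0,0,10],0],
    [[0,0,0],0]
  ]
}}

```text
t: 16.77
tcp_pos: [0.5729, -0.2245, 0.1281]
ee_rot: [-3.137, -0.171, 0.001]
contact_force: [0.5, -0.2, -0.3]
grip_width: 0.62
finger_force: 0.0
```

Request:
{"name": "step_arm", "arguments": {
  "rows": [
    [[0,0,8],0],
    [[0,0,8],0],
    [[0,0,8],0],
    [[0,0,8],0],
    [[0,0,8],0],
    [[0,0,2.6],0],
    [[0,0,0],0]
  ]
}}

```text
t: 17.65
tcp_pos: [0.573, -0.2246, 0.0856]
ee_rot: [-3.137, -0.171, 0.0]
contact_force: [-0.3, -0.5, 0.3]
grip_width: 0.625
finger_force: 0.0
```

Request:
{"name": "step_arm", "arguments": {
  "rows": [
    [[0,0,0],0],
    [[0,0,0],0],
    [[0,0,0],0],
    [[0,0,0],0],
    [[0,0,0],0],
    [[0,0,0],0],
    [[0,0,0],0],
    [[0,0,0],0]
  ],
  "fingers": 0,
  "newtons": 40
}}

```text
t: 18.65
tcp_pos: [0.5733, -0.2265, 0.086]
ee_rot: [3.135, 0.168, 0.002]
contact_force: [1.7, -4.5, -2.0]
grip_width: 0.215
finger_force: 40.0
```

Request:
{"name": "step_arm", "arguments": {
  "rows": [
    [[0,0,0],0],
    [[0,0,0],0],
    [[0,0,0],0],
    [[0,0,0],0],
    [[0,0,0],0],
    [[0,0,0],0],
    [[0,0,0],0],
    [[0,0,0],0]
  ]
}}

```text
t: 19.65
tcp_pos: [0.5732, -0.2264, 0.086]
ee_rot: [3.135, 0.169, 0.001]
contact_force: [0.7, -5.9, -1.4]
grip_width: 0.213
finger_force: 40.0
```

Request:
{"name": "step_arm", "arguments": {
  "rows": [
    [[0,0,0],0],
    [[0,0,0],0],
    [[0,0,0],0],
    [[0,0,0],0],
    [[0,0,0],0],
    [[0,0,0],0],
    [[0,0,0],0],
    [[0,0,0],0]
  ]
}}

```text
t: 20.65
tcp_pos: [0.5733, -0.2264, 0.086]
ee_rot: [3.135, 0.169, 0.002]
contact_force: [1.3, -5.5, -1.8]
grip_width: 0.214
finger_force: 40.0
```

The opening is 19.9 mm, which matches the flats, and it stays constant at 40 N: the head is held and not turning. Handing in.

```bash
python3 -c "
from h import *
print(ctrl.sign_off())"
```

```text
the job is handed in; nothing more can be done
None
```

The guard stands released in the trough, and the gripper is holding the bolt head at 40 N across its flats. The job was handed in after about 21 s of robot time; the hand-in call returned no verdict.

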